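# Lay out the macro set in mounting order

### The arm

A 6-joint arm with a two-finger parallel gripper is mounted at the origin on the work surface. World frame = base frame: x ahead of the robot, y to its left, z up, the work surface at z = 0. Lengths are in m, angles in degrees, forces in N, time in s.
With the tool pointing down it reaches from about 0.25 to 0.775 m from the base axis. Payload 8.9 kg.
Tool frame: the origin (TCP) lies midway between the tips of the shut fingers; the grasp point (between the pads) lies 19 mm behind it; z points along the fingers, y is the direction in which the jaws open and shut (so a half turn about z gives the same grasp; the last joint's range is limited). The gripper opens to 85 mm and grips with 20 to 120 N. Pads are 22 mm wide; open, the fingers measure 114 mm over their backs; the gripper's body (76 mm by 85 mm) begins 54 mm behind the grasp point. The pads swing forward as they close: fully open they stand 13 mm farther back than shut.
Start: joints at [-73.241, 16.656, -8.789, 64.555, 0, 82.019], TCP at [0.22, -0.477, 0.231] pointing down, gripper open.
Joint ranges: [-144.48, 144.48], [-52.06, 99.96], [-74.48, 78.29], [-112.23, 115.85], [-86.99, 84.42], [-180, 180]. Speed limits (degrees/s): [127.2, 127.2, 159.86, 180, 180, 180].

### API

Orientations are given as a 3x3 rotation matrix whose columns are the frame's x, y, z axes.
In Python, from plant import * gives the robot as it stands. The module is installed in compiled form; this text tells all that it offers.
- The arm moves only by the tool play_rows, never from a script. Its argument "increments" is a list of rows, each a list of 7 numbers: the closure in counts, from 0 (fully open) to 255 (shut), then the shift along the tool's x, y, z in m, then the turn, a rotation vector about the tool's x, y, z in degrees. A call has exactly 10 rows; each row is the pose to reach, as a shift and turn from the pose measured when the call began, along the tool's axes at that moment; what a row does not reach only later rows make up. A row lasts 1/12 s, in which the tool goes at most 41.7 mm and 7.16 degrees, less where a joint would pass 70% of its speed; a pose out of reach is approached as far as the arm can. A call with a gripper value outside its range is refused whole. The fingers move at their own pace and stop on an object; "grip_force" is the grip in N (left out, the last holds). Time passes only in rows, so rows that repeat a pose let the fingers close, or fill a call up. It gives the time, the measured TCP pose, the force and the opening at its end, in the units of the state.
- state(): the state, without advancing time (a new reading comes with each control period).
- read_camera(name): name is "side" or "top"; returns a dict with "img" (480x640x3 uint8, red, green, blue), "K" (3x3 intrinsics, pixels), "extrinsics" (4x4, takes a point from camera to world coordinates). Camera axes: x right, y down, z forward; pixel columns grow to the right and rows downward; lengths in m; the calibration is good to about 2 mm. A picture is of the moment at which its call begins. There is no depth.
- finish_job(): hands the job in, once; it reports no verdict.
The state is a dict: "t": time; "joints": joint angles; "qvel": joint speeds; "joint_torque": joint torques, N m; "position": TCP position; "orientation": TCP orientation; "wrist_force": force on the tool from outside, world axes, zero at the start; "moment": the same for the moment, N m; "finger_gap": opening from 0.0 (shut) to 1.0 (fully open).
Only numpy, scipy, OpenCV 4.12 (cv2) and the standard library are available. Lean on these libraries where they do the work, as an engineer would, in place of code of your own. Each camera call takes 0.05 s, during which the arm holds its last target. There are 200 camera calls.

### The job

Lay out the macro set in the order in which it will be mounted, in one straight line out from the camera's lens mount: the chrome extension tube upright in front of the mount and the grey lens upright beyond it, with about 4 cm of clear shelf between camera cap and tube and between tube and lens. Keep the dust out of the tube by seating on top of it the body cap that fits, the wider one, and lay the narrower spare cap flat in the white ceramic tray. Set the lens down without dropping or tipping it, and leave the camera, tray, charger, black lens and battery where they are.

Things in the scene. Friction and masses are not known exactly. Their poses are not given: they have to be found in the camera images.
- camera: Black camera body standing on its base; stays. Origin on the shelf under the axis of its round lens mount (chrome ring, 60 mm across, fitted black cap). Front faces its -x: the axis runs level along -x, 36 mm above the shelf; face of the fitted cap at x = -32 mm. Body 36 mm deep, y = -54 to +76 mm, 66 mm high, hump over the mount 89 mm; hand grip at y = +44 to +74 mm reaches x = -42 mm.
- tube: Chrome extension tube: a plain open ring standing upright on the shelf, 60 mm outside diameter, 46 mm bore right through, 30 mm high, about 120 g. Origin at the centre of its underside, z up.
- lens: Grey lens with ribbed rubber grip, standing upright on its front end (mount end with a small black rear cap up). 74 mm high; barrel 60 mm across, rubber grip 62 mm across from z = 22 to 52 mm, above z = 62 mm a chrome mount ring 55 mm across and the 42 mm rear cap. About 340 g. Origin at the centre of its underside, z up.
- cap_wide: Wider black plastic body cap, lying outer face up: disc 62 mm across from z = 4 to 16 mm on a tapered spigot 4 mm high (40 mm across at the disc, 32 mm at its foot). The spigot drops into the tube's 46 mm bore, the disc rests on its rim: cap origin then 26 mm above the tube's. About 30 g. Origin at the centre of its underside (spigot foot), z up.
- cap_narrow: The narrower black plastic body cap, lying outer face up: disc 46 mm across from z = 4 to 16 mm, on a tapered spigot 4 mm high (32 mm across at the disc, 24 mm at the foot). About 30 g. It does not fit the tube. Origin at the centre of its underside, z up.
- tray: Small white ceramic tray, 96 x 96 mm, 10 mm high, walls 5 mm thick, inner floor 5 mm above the shelf (inside 86 x 86 mm). Not to be moved. Origin at the centre of its underside, z up.
- black_lens: Short black lens standing upright among the things, 66 mm across, 48 mm high, chrome mount ring and small black cap on top. Not part of the set, stays. Origin at the centre of its underside.
- battery: Spare camera battery lying flat, dark grey block 57 (its x) x 38 (its y) x 20 mm. Stays. Origin at the centre of its underside.
- charger: Flat dark battery charger, 70 (its x) x 88 (its y) x 28 mm. Stays. Origin at the centre of its underside.
Mind the look-alikes: they are no part of the job. Leave any purple or yellow look-alike of the tube alone.

How it is judged (in metres and radians):
At the end, for the whole second after the job is handed in: Tube and lens upright, centres within 15 mm of the mount's axis, 24 to 56 mm clear between camera cap and tube and between tube and lens beyond it; wider cap seated flat on the tube, spigot in the bore; narrower cap flat on the tray floor; all four released, at rest (x of tube in the frame of camera between -0.118 and -0.086 m and y of tube in the frame of camera between -0.015 and 0.015 m and height (world z) of each of tube, lens below 0.005 m and angle between each of tube, lens, cap_narrow's own z axis and vertical below 0.1 rad and y of lens in the frame of camera between -0.015 and 0.015 m and horizontal distance between lens and tube between 0.085 and 0.117 m and x of lens in the frame of camera below -0.16 m and z of cap_wide in the frame of tube between 0.0235 and 0.0285 m and horizontal distance between cap_wide and tube below 0.006 m and angle between cap_wide's own z axis and vertical below 0.08 rad and z of cap_narrow in the frame of tray between 0.003 and 0.008 m and horizontal distance between cap_narrow and tray below 0.04 m and linear speed of each of tube, lens, cap_wide, cap_narrow below 0.02 m/s); the robot touches nothing.
It fails at once if the camera, tray, charger, black lens or battery is pushed more than 15 mm from where it stood (distance of any of camera, tray, charger, black_lens, battery from where it was at the start of the episode above 0.015 m).
It fails at once if the grey lens is let go more than 20 mm above the shelf (height (world z) of lens above 0.02 m and contact force between lens and the fingers below 0.05 N).
It fails at once if the grey lens is tipped more than 45 degrees (angle between lens's own z axis and vertical above 0.785 rad).
It also fails if it takes over 112 s, if anything falls off the work surface, if the arm or the gripper's body presses on something with over 40 N, if the wrist force passes 120 N, or if a joint passes its speed limit or range.

## Working session

There is one attempt and no reset: what is moved stays moved. The work goes in short steps, Python scripts to look and compute and a tool call to move; the robot and the scene stay as the last step left them, time stands still between calls to the robot, and variables do not carry over. Pictures are saved under pics/ and viewed, about 12 in all and at most 16, crops included, and the job is handed in when it is done.

Besides the shell and the picture viewer there is one more tool, called after "Request:" as name([rows], argument=value, ...), one row to a line, values as JSON. play_rows: Moves the arm, as the interface text tells. Its arguments: {"type":"object","properties":{"increments":{"type":"array"},"grip_force":{"type":"number"}},"required":["increments"]}

```bash
mkdir -p pics; cat > h.py <<'E'
from plant import *
import numpy as np, cv2
def shot(n,f=None):
    c=read_camera(n)
    if f: cv2.imwrite('pics/'+f,c['img'][:,:,::-1])
    return c
def ray(c,uv,z):
    K=np.array(c['K']);E=np.array(c['extrinsics'])
    d=E[:3,:3]@np.linalg.solve(K,[uv[0],uv[1],1.]);o=E[:3,3]
    return o+d*(z-o[2])/d[2]
def proj(c,p):
    K=np.array(c['K']);E=np.array(c['extrinsics'])
    q=K@(E[:3,:3].T@(np.array(p)-E[:3,3]));return q[:2]/q[2]
E
python3 - <<'E'
from h import *
for n in('top','side'):
    c=shot(n,n+'0.png');print(n,np.round(c['K'],1).tolist(),np.round(c['extrinsics'],3).tolist())
s=state();print(s['position'],np.round(s['orientation'],3).tolist(),s['finger_gap'],s['t'])
E
```

```text
top [[476.1, 0.0, 314.0], [0.0, 476.1, 240.7], [0.0, 0.0, 1.0]] [[0.021, -0.981, 0.192, 0.315], [-1.0, -0.024, -0.016, 0.044], [0.02, -0.191, -0.981, 1.007], [0.0, 0.0, 0.0, 1.0]]
side [[595.5, 0.0, 315.8], [0.0, 595.5, 239.9], [0.0, 0.0, 1.0]] [[-0.985, -0.139, 0.106, 0.33], [-0.174, 0.726, -0.665, 1.041], [0.016, -0.674, -0.739, 1.155], [0.0, 0.0, 0.0, 1.0]]
[ 0.21960772 -0.47642204  0.23079564] [[0.908, 0.419, -0.0], [0.419, -0.908, 0.001], [0.0, -0.001, -1.0]] 0.998002649024793 0.1
```

View pics/top0.png

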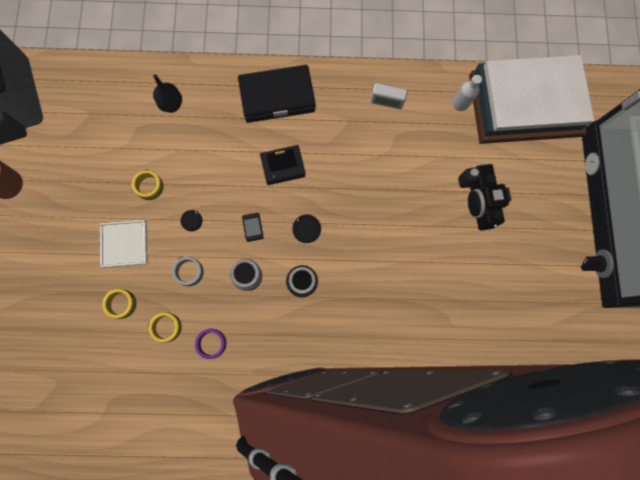

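View pics/side0.png

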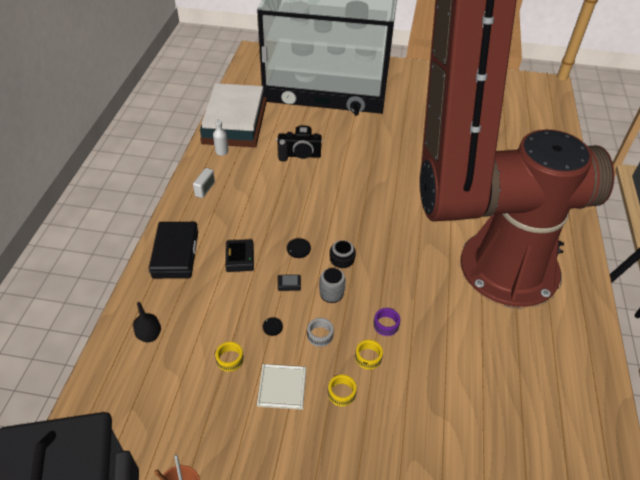

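Top view: chrome tube (187,271), as against yellow rings (146,185), (118,304), (164,327) and a purple ring (210,343). The grey lens is at (245,274) and the black lens at (302,281). The wide cap is at (307,229) and the narrow cap at (191,220). The tray is at (123,244), the battery at (253,227), the charger at (283,165) and the camera at (487,197), facing image-left (+y). The side view agrees: tube (320,331), grey lens (332,285), caps (299,248) and (272,326).

```bash
python3 - <<'E'
from h import *
a=shot('top');b=shot('side')
A=cv2.resize(a['img'][140:250,440:540],None,fx=4,fy=4,interpolation=cv2.INTER_CUBIC)
B=cv2.resize(b['img'][115:175,260:340],None,fx=5,fy=5,interpolation=cv2.INTER_CUBIC)
C=cv2.resize(a['img'][205:305,90:330],None,fx=3.3,fy=3.3,interpolation=cv2.INTER_CUBIC)
im=np.zeros((600,800,3),np.uint8)
im[:300,:400]=B; im[:252,400:]=cv2.resize(a['img'][155:235,440:540],(400,252),interpolation=cv2.INTER_CUBIC)
im[300:600,:]=cv2.resize(a['img'][205:295,90:330],(800,300),interpolation=cv2.INTER_CUBIC)
cv2.imwrite('pics/crop1.png',im[:,:,::-1])
# dark blobs & others
def blobs(c,m,roi):
    x0,y0,x1,y1=roi;M=np.zeros(m.shape,np.uint8);M[y0:y1,x0:x1]=m[y0:y1,x0:x1]*255
    for k in cv2.findContours(M,cv2.RETR_EXTERNAL,cv2.CHAIN_APPROX_NONE)[0]:
        if cv2.contourArea(k)>80: yield k
for n,c,roi in(('top',a,(90,140,530,310)),('side',b,(220,110,380,420))):
    hsv=cv2.cvtColor(c['img'],cv2.COLOR_RGB2HSV)
    for lab,m in(('dark',hsv[...,2]<75),('grey',(hsv[...,1]<45)&(hsv[...,2]>85))):
        for k in blobs(c,m,roi):
            (cx,cy),(w,h),an=cv2.minAreaRect(k);x,y,ww,hh=cv2.boundingRect(k)
            uv=(x+ww/2-.5,y+hh/2-.5)
            print(n,lab,uv,(ww,hh),int(cv2.contourArea(k)),'rect',np.round([cx,cy,w,h,an],1).tolist(),'z0',np.round(ray(c,uv,0)[:2],3),'z16',np.round(ray(c,uv,.016)[:2],3))
E
```

```text
top dark (302.0, 281.0) (31, 31) 715 rect [302.0, 281.0, 30.0, 30.0, 90.0] z0 [0.424 0.051] z16 [0.422 0.051]
top dark (244.0, 272.5) (21, 22) 316 rect [244.1, 272.7, 20.1, 20.1, 63.4] z0 [0.439 0.174] z16 [0.437 0.172]
top dark (306.5, 228.5) (28, 28) 572 rect [306.5, 228.5, 26.9, 26.9, 45.0] z0 [0.538 0.044] z16 [0.534 0.044]
top dark (252.5, 226.5) (20, 28) 132 rect [252.4, 226.7, 26.3, 16.8, 79.7] z0 [0.539 0.161] z16 [0.536 0.159]
top dark (191.0, 220.0) (21, 21) 311 rect [191.0, 220.0, 20.0, 20.0, 90.0] z0 [0.55  0.294] z16 [0.547 0.29 ]
top dark (484.5, 197.0) (52, 65) 1944 rect [487.2, 195.6, 64.0, 43.6, 69.7] z0 [ 0.619 -0.348] z16 [ 0.614 -0.342]
top dark (282.5, 165.0) (44, 39) 1198 rect [282.6, 164.6, 32.3, 39.4, 77.5] z0 [0.681 0.101] z16 [0.675 0.1  ]
top grey (301.5, 280.0) (26, 27) 519 rect [301.5, 280.0, 26.0, 25.0, 90.0] z0 [0.426 0.052] z16 [0.424 0.052]
top grey (244.5, 273.5) (30, 30) 606 rect [244.5, 273.5, 26.9, 29.7, 45.0] z0 [0.437 0.173] z16 [0.435 0.171]
top grey (186.0, 271.0) (29, 29) 608 rect [186.3, 270.3, 27.6, 28.3, 45.0] z0 [0.439 0.297] z16 [0.437 0
[... 1088 characters left out ...]
7 -0.387] z16 [ 0.613 -0.367]
side dark (244.5, 127.0) (40, 35) 443 rect [244.5, 127.0, 34.0, 39.0, 90.0] z0 [ 0.802 -0.432] z16 [ 0.795 -0.412]
side grey (281.0, 386.5) (49, 44) 1793 rect [281.1, 386.0, 45.9, 42.3, 4.1] z0 [0.495 0.433] z16 [0.493 0.442]
side grey (319.5, 331.5) (26, 28) 529 rect [319.5, 331.5, 27.0, 25.0, 90.0] z0 [0.438 0.28 ] z16 [0.436 0.291]
side grey (289.5, 279.0) (14, 9) 103 rect [289.5, 279.0, 8.0, 13.0, 90.0] z0 [0.537 0.142] z16 [0.534 0.155]
side grey (332.0, 285.5) (25, 30) 351 rect [331.6, 285.8, 24.0, 28.7, 3.2] z0 [0.43  0.143] z16 [0.429 0.155]
side grey (238.5, 132.0) (38, 45) 814 rect [238.5, 132.0, 44.0, 37.0, 90.0] z0 [ 0.814 -0.404] z16 [ 0.807 -0.384]
```

View pics/crop1.png

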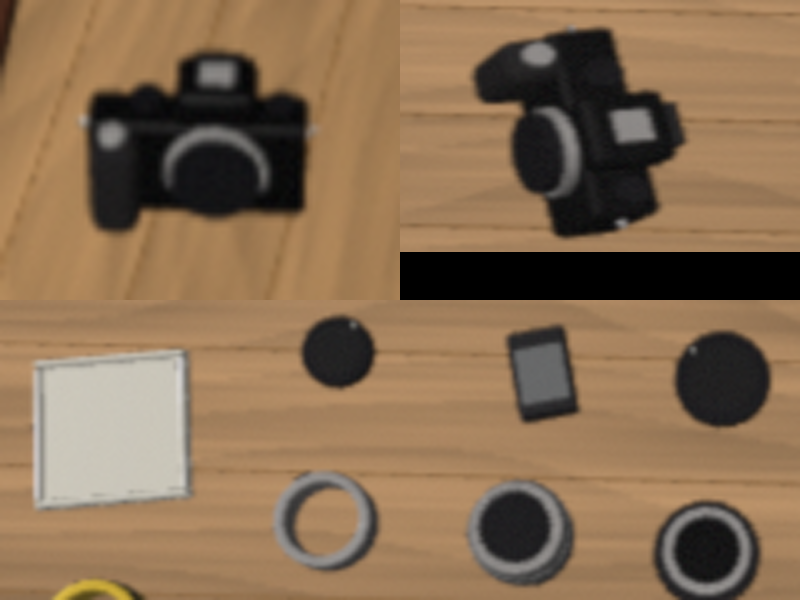

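```bash
python3 - <<'E'
from h import *
from scipy.optimize import least_squares
cs={n:shot(n) for n in('top','side')}
roi={'top':(455,158,515,235),'side':(268,118,332,166)}
for n,c in cs.items():
    x0,y0,x1,y1=roi[n];g=c['img'][y0:y1,x0:x1]
    g=cv2.resize(g,None,fx=4,fy=4,interpolation=cv2.INTER_CUBIC)
    h=cv2.cvtColor(g,cv2.COLOR_RGB2HSV)
    m=((h[...,1]<70)&(h[...,2]>90)).astype(np.uint8)
    N,L,S,C=cv2.connectedComponentsWithStats(m)
    for i in range(1,N):
        s=S[i]/4
        if S[i][4]>12: print(n,'bbox',[s[0]+x0,s[1]+y0,s[0]+s[2]+x0,s[1]+s[3]+y0],S[i][4],'c',np.round(C[i]/4+[x0,y0],1))
def tri(p,q):
    f=lambda X:np.r_[proj(cs['top'],X)-p,proj(cs['side'],X)-q]
    r=least_squares(f,[.6,-.35,.05]);return np.round(r.x,4),np.round(r.fun,1)
print(tri((482.5,164.5),(276.6,139)),tri((495.5,225.5),(322,141)))
E
```

```text
top bbox [np.float64(481.75), np.float64(163.25), np.float64(484.0), np.float64(165.0)] 45 c [482.7 164. ]
top bbox [np.float64(470.5), np.float64(167.75), np.float64(478.75), np.float64(175.75)] 771 c [474.5 172. ]
top bbox [np.float64(475.5), np.float64(189.25), np.float64(484.75), np.float64(213.5)] 1256 c [481.5 199.9]
top bbox [np.float64(493.0), np.float64(189.75), np.float64(503.75), np.float64(200.25)] 1445 c [498.1 194.7]
top bbox [np.float64(494.25), np.float64(224.75), np.float64(497.25), np.float64(227.5)] 95 c [495.5 226. ]
side bbox [np.float64(300.0), np.float64(127.5), np.float64(306.75), np.float64(132.25)] 432 c [303.3 129.6]
side bbox [np.float64(276.0), np.float64(138.25), np.float64(277.75), np.float64(140.25)] 48 c [276.8 139.1]
side bbox [np.float64(279.75), np.float64(139.5), np.float64(284.75), np.float64(144.5)] 314 c [282.1 141.9]
side bbox [np.float64(293.25), np.float64(140.5), np.float64(312.25), np.float64(148.25)] 673 c [302.  143.2]
side bbox [np.float64(321.25), np.float64(140.5), np.float64(322.75), np.float64(142.25)] 21 c [321.8 141.2]
side bbox [np.float64(312.25), np.float64(148.5), np.float64(313.25), np.float64(151.25)] 32 c [312.6 149.6]
(array([ 0.6735, -0.3257,  0.0545]), array([-0. ,  0.4, -0.4, -0.2])) (array([ 0.5421, -0.3484,  0.0498]), array([-0. ,  0.5, -0.7, -0.3]))
```

```bash
python3 - <<'E'
from h import *
from scipy.optimize import least_squares
cs={n:shot(n) for n in('top','side')}
def tri(p,q):
    f=lambda X:np.r_[proj(cs['top'],X)-p,proj(cs['side'],X)-q]
    r=least_squares(f,[.6,-.35,.05]);return np.round(r.x,4),np.round(r.fun,1)
o=-.4
pts={'lug+':((482.7,164),(276.8,139.1)),'lug-':((495.5,226),(321.8,141.2)),'shoe':((498.1,194.7),(303.3,129.6)),'tube':((186.4,271.4),(319.9,331.9))}
P={k:tri(np.array(p)+o,np.array(q)+o) for k,(p,q) in pts.items()}
for k in P: print(k,P[k])
a,b=P['lug+'][0],P['lug-'][0];y=(a-b)[:2];print(np.hypot(*y));y/=np.hypot(*y);x=np.array([y[1],-y[0]])
O=(a+b)[:2]/2-.011*y;print('O',O,'x',x,'y',y)
print('shoe in cam',(P['shoe'][0][:2]-O)@x,(P['shoe'][0][:2]-O)@y)
def W(px,py,pz): return np.r_[O+px*x+py*y,pz]
for n in cs:
    c=cs[n];print(n,'ring ext/top/capface ctr',[np.round(proj(c,W(*p)),1).tolist() for p in((-.022,.03,.036),(-.022,-.03,.036),(-.022,0,.066),(-.032,0,.036),(-.042,.059,.03))])
print('tube,lens targets',O-.102*x,O-.203*x)
# centres
def tb(n,uv,z):return np.round(ray(cs[n],np.array(uv),z)[:2],4)
print('tubetop',tb('top',(186,270.5),.03),tb('side',(319.5,328.),.03))
print('lens cap',tb('top',(244,272.5),.074),tb('side',(332.5,275),.074))
print('wide',tb('top',(306.5,228.5),.012),tb('side',(298.5,247.5),.010))
print('narrow',tb('top',(191,220),.012),tb('side',(272.5,326.5),.010))
print('tray',tb('top',(123,243.5),.01),tb('side',(281,385.5),.01))
print('blens',tb('top',(302,281),.04),'batt',tb('top',(252.5,226.5),.02))
E
```

```text
lug+ (array([ 0.6743, -0.3245,  0.0568]), array([-0. ,  0.5, -0.6, -0.3]))
lug- (array([ 0.5424, -0.3473,  0.0508]), array([-0. ,  0.2, -0.3, -0.1]))
shoe (array([ 0.5972, -0.3393,  0.0914]), array([-0. ,  0.4, -0.5, -0.2]))
tube (array([0.4366, 0.2924, 0.0183]), array([-0. ,  0.2, -0.2, -0.1]))
0.1338560794286162
O [ 0.59751075 -0.33777365] x [ 0.1703322 -0.9853867] y [0.9853867 0.1703322]
shoe in cam 0.0014511107812894722 -0.000566191140579701
top ring ext/top/capface ctr [[473.5, 190.0], [479.5, 217.0], [481.7, 199.5], [471.9, 204.1], [460.7, 179.3]]
side ring ext/top/capface ctr [[291.9, 148.9], [312.2, 149.2], [302.1, 141.0], [302.0, 151.2], [281.8, 154.7]]
tube,lens targets [ 0.58013686 -0.23726421] [ 0.56293331 -0.13774015]
tubetop [0.4366 0.2895] [0.4365 0.2909]
lens cap [0.4298 0.1648] [0.4277 0.1694]
wide [0.5353 0.0441] [0.5335 0.0444]
narrow [0.5476 0.2913] [0.5451 0.2934]
tray [0.4934 0.4312] [0.4941 0.4363]
blens [0.4194 0.0506] batt [0.5349 0.1586]
```

```bash
cat >> h.py <<'E'
from scipy.spatial.transform import Rotation as Ro
YX=np.array([-.1703,.9854,0]);YY=np.array([.9854,.1703,0])
RT=np.c_[YX,YY,[0,0,-1]]
def go(*targets):
    s=state();p=np.array(s['position']);R=np.array(s['orientation'])
    print('t',round(s['t'],2),'p',np.round(p,4),'gap',round(s['finger_gap'],3),'F',np.round(s['wrist_force'],1),'j',np.round(s['joints'],0))
    for t in targets:
        print(t,'shift',np.round(R.T@(np.array(t)-p),4),'turn',np.round(Ro.from_matrix(R.T@RT).as_rotvec(degrees=True),2)); p=np.array(t);R=RT
E
python3 -c "
from h import *
go((.4366,.2905,.13),(.4366,.2905,.0))"
```

```text
t 0.4 p [ 0.2197 -0.4768  0.2312] gap 0.999 F [ 0.   0.6 -0.6] j [-73.  17.  -9.  65.   0.  82.]
(0.4366, 0.2905, 0.13) shift [ 0.5181 -0.6061  0.1013] turn [-1.000e-02 -1.000e-02 -7.507e+01]
(0.4366, 0.2905, 0.0) shift [0.   0.   0.13] turn [ 0.  0. -0.]
```

Request:
play_rows([
  [0, 0.02, -0.024, 0.0, 0, 0, -4],
  [0, 0.07, -0.08, 0.0, 0, 0, -10],
  [0, 0.13, -0.15, 0.0, 0, 0, -17],
  [0, 0.2, -0.234, 0.01, 0, 0, -24],
  [0, 0.26, -0.304, 0.02, 0, 0, -31],
  [0, 0.32, -0.374, 0.03, 0, 0, -38],
  [0, 0.38, -0.445, 0.04, 0, 0, -45],
  [0, 0.44, -0.515, 0.05, 0, 0, -52],
  [0, 0.48, -0.562, 0.06, 0, 0, -59],
  [0, 0.518, -0.606, 0.07, 0, 0, -66],
])

```text
t: 1.23
position: [0.3302, -0.0853, 0.2061]
orientation: [[-0.018, 1.0, 0.001], [1.0, 0.018, -0.0], [-0.0, 0.001, -1.0]]
wrist_force: [1.9, 0.6, 0.3]
finger_gap: 0.998
```

```bash
python3 -c "
from h import *
go((.4366,.2905,.10),(.4366,.2905,.0))"
```

```text
t 1.23 p [ 0.3302 -0.0853  0.2061] gap 0.998 F [1.9 0.6 0.3] j [-27.  -3. -35.  57.   0.  62.]
(0.4366, 0.2905, 0.1) shift [0.3738 0.1131 0.106 ] turn [ 0.06  0.03 -8.76]
(0.4366, 0.2905, 0.0) shift [0.  0.  0.1] turn [ 0.  0. -0.]
```

Request:
play_rows([
  [0, 0.04, 0.012, 0.01, 0, 0, -3],
  [0, 0.08, 0.024, 0.02, 0, 0, -6],
  [0, 0.12, 0.036, 0.03, 0, 0, -8.8],
  [0, 0.16, 0.048, 0.04, 0, 0, -8.8],
  [0, 0.2, 0.06, 0.055, 0, 0, -8.8],
  [0, 0.24, 0.072, 0.07, 0, 0, -8.8],
  [0, 0.28, 0.084, 0.08, 0, 0, -8.8],
  [0, 0.315, 0.095, 0.09, 0, 0, -8.8],
  [0, 0.35, 0.106, 0.1, 0, 0, -8.8],
  [0, 0.374, 0.113, 0.106, 0, 0, -8.8],
])

```text
t: 2.07
position: [0.4367, 0.2937, 0.099]
orientation: [[-0.172, 0.985, 0.001], [0.985, 0.172, 0.0], [-0.0, 0.001, -1.0]]
wrist_force: [0.4, -0.8, -0.2]
finger_gap: 0.999
```

```bash
python3 -c "
from h import *
go((.4366,.2905,.01));shot('top','t2.png')"
```

```text
t 2.07 p [0.4367 0.2937 0.099 ] gap 0.999 F [ 0.4 -0.8 -0.2] j [ 26.  23. -21.  46.  -0. 106.]
(0.4366, 0.2905, 0.01) shift [-0.0031 -0.0008  0.089 ] turn [0.07 0.01 0.12]
```

Request:
play_rows([
  [0, -0.003, -0.001, 0.015, 0, 0, 0],
  [0, -0.003, -0.001, 0.035, 0, 0, 0],
  [0, -0.003, -0.001, 0.055, 0, 0, 0],
  [0, -0.003, -0.001, 0.075, 0, 0, 0],
  [0, -0.003, -0.001, 0.09, 0, 0, 0],
  [0, -0.003, -0.001, 0.096, 0, 0, 0],
  [0, -0.003, -0.001, 0.098, 0, 0, 0],
  [40, -0.003, -0.001, 0.098, 0, 0, 0],
  [90, -0.003, -0.001, 0.098, 0, 0, 0],
  [130, -0.003, -0.001, 0.098, 0, 0, 0],
], grip_force=40)

```text
t: 2.95
position: [0.4383, 0.2947, 0.0015]
orientation: [[-0.174, 0.985, 0.003], [0.985, 0.174, 0.003], [0.002, 0.004, -1.0]]
wrist_force: [-1.7, -0.1, 3.3]
finger_gap: 0.698
```

Request:
play_rows([
  [255, 0, 0, 0, 0, 0, 0],
  [255, 0, 0, 0, 0, 0, 0],
  [255, 0, 0, 0, 0, 0, 0],
  [255, 0, 0, 0, 0, 0, 0],
  [255, 0, 0, 0, 0, 0, 0],
  [255, 0, 0, 0, 0, 0, 0],
  [255, 0, 0, -0.005, 0, 0, 0],
  [255, 0, 0, -0.015, 0, 0, 0],
  [255, 0, 0, -0.025, 0, 0, 0],
  [255, 0, 0, -0.03, 0, 0, 0],
])

```text
t: 3.78
position: [0.439, 0.295, 0.0334]
orientation: [[-0.174, 0.985, 0.005], [0.985, 0.174, 0.004], [0.003, 0.006, -1.0]]
wrist_force: [-0.1, 0.4, -0.1]
finger_gap: 0.694
```

```bash
python3 -c "
from h import *
go((.58,-.237,.1))
a=shot('top')['img'][190:350,80:280];b=shot('side')['img'][250:410,230:430]
im=np.hstack([cv2.resize(a,(400,320)),cv2.resize(b,(400,400))[:320]]);cv2.imwrite('pics/g1.png',im[:,:,::-1])"
```

```text
t 3.78 p [0.439  0.295  0.0334] gap 0.694 F [-0.1  0.4 -0.1] j [ 26.  28. -25.  37.   0. 106.]
(0.58, -0.237, 0.1) shift [-0.5482  0.0468 -0.068 ] turn [ 0.32 -0.17  0.2 ]
```

View pics/g1.png

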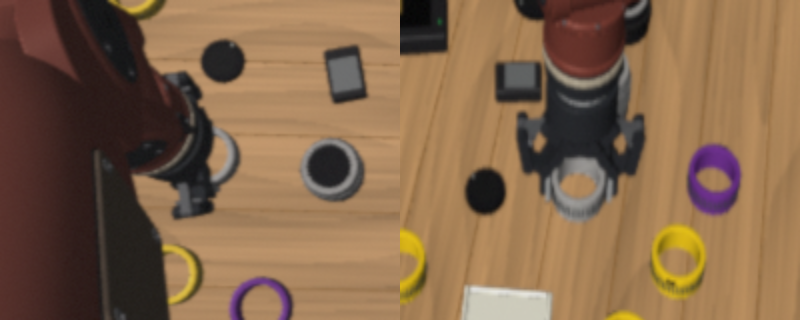

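Request:
play_rows([
  [255, 0, 0, -0.02, 0, 0, 0],
  [255, -0.005, 0, -0.05, 0, 0, 0],
  [255, -0.02, 0.002, -0.08, 0.3, -0.2, 0.2],
  [255, -0.05, 0.005, -0.097, 0.3, -0.2, 0.2],
  [255, -0.085, 0.008, -0.097, 0.3, -0.2, 0.2],
  [255, -0.125, 0.011, -0.097, 0.3, -0.2, 0.2],
  [255, -0.165, 0.014, -0.097, 0.3, -0.2, 0.2],
  [255, -0.205, 0.018, -0.097, 0.3, -0.2, 0.2],
  [255, -0.245, 0.021, -0.097, 0.3, -0.2, 0.2],
  [255, -0.285, 0.024, -0.097, 0.3, -0.2, 0.2],
])

```text
t: 4.72
position: [0.5119, 0.0163, 0.1294]
orientation: [[-0.17, 0.985, 0.001], [0.985, 0.17, -0.0], [-0.0, 0.001, -1.0]]
wrist_force: [0.2, 0.0, -1.3]
finger_gap: 0.698
```

```bash
python3 -c "
from h import *
go((.5795,-.234,.13),(.5795,-.234,.0))"
```

```text
t 4.72 p [0.5119 0.0163 0.1294] gap 0.698 F [ 0.2  0.  -1.3] j [ -6.  20. -20.  50.   0.  74.]
(0.5795, -0.234, 0.13) shift [-0.2582  0.024  -0.0005] turn [0.07 0.02 0.01]
(0.5795, -0.234, 0.0) shift [0.   0.   0.13] turn [ 0.  0. -0.]
```

Request:
play_rows([
  [255, -0.035, 0.003, 0, 0, 0, 0],
  [255, -0.07, 0.006, 0, 0, 0, 0],
  [255, -0.11, 0.01, 0, 0, 0, 0],
  [255, -0.15, 0.014, 0, 0, 0, 0],
  [255, -0.185, 0.017, 0, 0, 0, 0],
  [255, -0.215, 0.02, 0, 0, 0, 0],
  [255, -0.24, 0.022, 0.01, 0, 0, 0],
  [255, -0.253, 0.024, 0.025, 0, 0, 0],
  [255, -0.258, 0.024, 0.045, 0, 0, 0],
  [255, -0.258, 0.024, 0.06, 0, 0, 0],
])

```text
t: 5.55
position: [0.5794, -0.2355, 0.068]
orientation: [[-0.169, 0.986, 0.001], [0.986, 0.169, -0.0], [-0.0, 0.001, -1.0]]
wrist_force: [-0.0, 0.4, -1.3]
finger_gap: 0.695
```

```bash
python3 -c "
from h import *
go((.5795,-.234,.003));shot('top','t3.png')
c=shot('side');im=cv2.resize(c['img'][90:260,230:400],(700,700)[:2]);cv2.imwrite('pics/g2.png',cv2.resize(im,(600,600))[:,:,::-1])"
```

```text
t 5.55 p [ 0.5794 -0.2355  0.068 ] gap 0.695 F [-0.   0.4 -1.3] j [-29.  35.  -6.  49.   0.  51.]
(0.5795, -0.234, 0.003) shift [0.0014 0.0003 0.065 ] turn [ 0.06  0.02 -0.1 ]
```

View pics/g2.png

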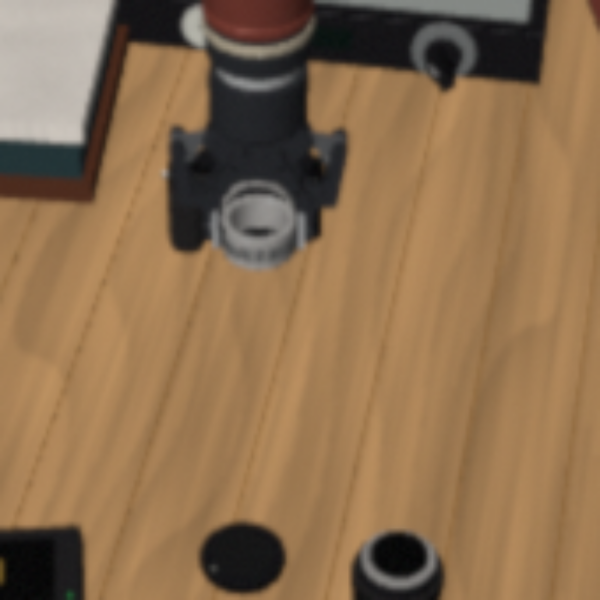

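Request:
play_rows([
  [255, 0.001, 0, 0.015, 0, 0, 0],
  [255, 0.001, 0, 0.03, 0, 0, 0],
  [255, 0.001, 0, 0.045, 0, 0, 0],
  [255, 0.001, 0, 0.055, 0, 0, 0],
  [255, 0.001, 0, 0.06, 0, 0, 0],
  [255, 0.001, 0, 0.063, 0, 0, 0],
  [255, 0.001, 0, 0.065, 0, 0, 0],
  [255, 0.001, 0, 0.066, 0, 0, 0],
  [255, 0.001, 0, 0.067, 0, 0, 0],
  [255, 0.001, 0, 0.067, 0, 0, 0],
])

```text
t: 6.48
position: [0.5776, -0.2322, 0.0016]
orientation: [[-0.17, 0.985, -0.002], [0.985, 0.17, 0.002], [0.002, -0.002, -1.0]]
wrist_force: [-4.6, 2.1, 10.8]
finger_gap: 0.69
```

```bash
python3 -c "
from h import *
go((.5795,-.234,.003))"
```

```text
t 6.48 p [ 0.5776 -0.2322  0.0016] gap 0.69 F [-4.6  2.1 10.8] j [-29.  39. -10.  41.   0.  52.]
(0.5795, -0.234, 0.003) shift [-0.0021  0.0016 -0.0014] turn [-0.09 -0.12 -0.03]
```

Request:
play_rows([
  [60, 0, 0, -0.001, 0, 0, 0],
  [30, 0, 0, -0.001, 0, 0, 0],
  [0, 0, 0, -0.001, 0, 0, 0],
  [0, 0, 0, -0.001, 0, 0, 0],
  [0, 0, 0, -0.005, 0, 0, 0],
  [0, 0, 0, -0.02, 0, 0, 0],
  [0, 0, 0, -0.05, 0, 0, 0],
  [0, 0.005, 0, -0.085, 0, 0, 0],
  [0, 0.03, 0, -0.1, 0, 0, 0],
  [0, 0.06, 0, -0.1, 0, 0, 0],
])

```text
t: 7.32
position: [0.5704, -0.1752, 0.106]
orientation: [[-0.167, 0.986, 0.005], [0.986, 0.167, -0.002], [-0.002, 0.005, -1.0]]
wrist_force: [1.0, 0.7, -0.0]
finger_gap: 1.001
```

```bash
python3 -c "
from h import *
go((.5345,.0443,.1))"
```

```text
t 7.32 p [ 0.5704 -0.1752  0.106 ] gap 1.001 F [ 1.   0.7 -0. ] j [-24.  29.  -9.  51.   0.  56.]
(0.5345, 0.0443, 0.1) shift [0.2225 0.0014 0.0055] turn [ 0.27  0.14 -0.16]
```

Request:
play_rows([
  [0, 0.035, 0, 0, 0.2, 0.1, -0.1],
  [0, 0.07, 0, 0, 0.2, 0.1, -0.1],
  [0, 0.11, 0, 0, 0.2, 0.1, -0.1],
  [0, 0.15, 0.001, 0, 0.2, 0.1, -0.1],
  [0, 0.185, 0.001, 0, 0.2, 0.1, -0.1],
  [0, 0.21, 0.001, 0.005, 0.2, 0.1, -0.1],
  [0, 0.22, 0.001, 0.02, 0.2, 0.1, -0.1],
  [0, 0.2225, 0.001, 0.04, 0.2, 0.1, -0.1],
  [0, 0.2225, 0.001, 0.05, 0.2, 0.1, -0.1],
  [0, 0.2225, 0.001, 0.055, 0.2, 0.1, -0.1],
])

```text
t: 8.15
position: [0.5334, 0.0443, 0.0493]
orientation: [[-0.17, 0.986, -0.001], [0.986, 0.17, -0.0], [-0.0, -0.001, -1.0]]
wrist_force: [0.0, 0.5, 0.7]
finger_gap: 1.0
```

```bash
python3 -c "
from h import *
go((.5345,.0443,.0))
c=shot('top');im=cv2.resize(c['img'][140:260,400:560],(800,600));cv2.imwrite('pics/p1.png',im[:,:,::-1])
hsv=cv2.cvtColor(c['img'],cv2.COLOR_RGB2HSV);m=((hsv[...,1]<60)&(hsv[...,2]>85)).astype(np.uint8)
N,L,S,C=cv2.connectedComponentsWithStats(m[150:260,380:475])
for s,k in zip(S[1:],C[1:]):
  if s[4]>40: print(s+np.array([380,150,0,0,0]),np.round(ray(c,(s[0]+s[2]/2-.5+380,s[1]+s[3]/2-.5+150),.018),4))
"
```

```text
t 8.15 p [0.5334 0.0443 0.0493] gap 1.0 F [0.  0.5 0.7] j [ -3.  28. -22.  40.  -0.  77.]
(0.5345, 0.0443, 0.0) shift [-0.0002  0.0012  0.0493] turn [-0.06  0.02 -0.04]
[423 197  30  29 414] [ 0.5797 -0.2373  0.018 ]
```

View pics/p1.png

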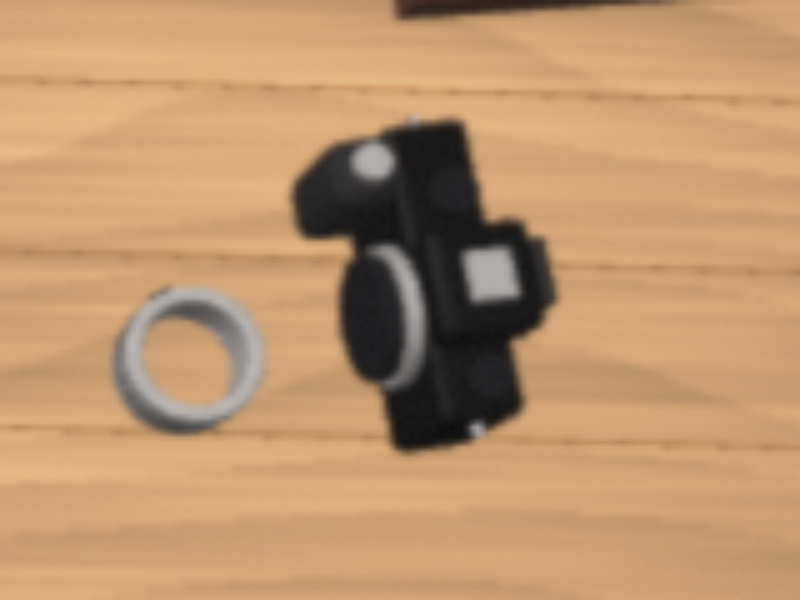

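The tube stands upright at about (0.580,-0.237), which is its target, and the camera has not moved. Next is the wide cap.

Request:
play_rows([
  [0, 0, 0.001, 0.01, 0, 0, 0],
  [0, 0, 0.001, 0.025, 0, 0, 0],
  [0, 0, 0.001, 0.038, 0, 0, 0],
  [0, 0, 0.001, 0.045, 0, 0, 0],
  [0, 0, 0.001, 0.049, 0, 0, 0],
  [0, 0, 0.001, 0.049, 0, 0, 0],
  [0, 0, 0.001, 0.049, 0, 0, 0],
  [40, 0, 0.001, 0.049, 0, 0, 0],
  [60, 0, 0.001, 0.049, 0, 0, 0],
  [80, 0, 0.001, 0.049, 0, 0, 0],
], grip_force=30)

```text
t: 9.03
position: [0.5349, 0.044, 0.0011]
orientation: [[-0.169, 0.986, 0.0], [0.986, 0.169, -0.001], [-0.001, 0.0, -1.0]]
wrist_force: [-1.8, -0.3, 7.1]
finger_gap: 0.71
```

Request:
play_rows([
  [255, 0, 0, 0, 0, 0, 0],
  [255, 0, 0, 0, 0, 0, 0],
  [255, 0, 0, 0, 0, 0, 0],
  [255, 0, 0, 0, 0, 0, 0],
  [255, 0, 0, 0, 0, 0, 0],
  [255, 0, 0, -0.005, 0, 0, 0],
  [255, 0, 0, -0.02, 0, 0, 0],
  [255, 0, 0, -0.05, 0, 0, 0],
  [255, 0, 0, -0.07, 0, 0, 0],
  [255, 0, 0, -0.08, 0, 0, 0],
])

```text
t: 9.87
position: [0.5362, 0.0441, 0.0837]
orientation: [[-0.169, 0.986, 0.003], [0.986, 0.169, -0.001], [-0.001, 0.003, -1.0]]
wrist_force: [1.3, -0.8, -1.3]
finger_gap: 0.708
```

```bash
python3 -c "
from h import *
go((.5797,-.2373,.09))
c=shot('side');im=cv2.resize(c['img'][190:290,240:360],(600,500));cv2.imwrite('pics/g3.png',im[:,:,::-1])"
```

```text
t 9.87 p [0.5362 0.0441 0.0837] gap 0.708 F [ 1.3 -0.8 -1.3] j [ -3.  25. -20.  45.  -0.  77.]
(0.5797, -0.2373, 0.09) shift [-0.2847 -0.0047 -0.006 ] turn [ 0.18  0.07 -0.07]
```

View pics/g3.png

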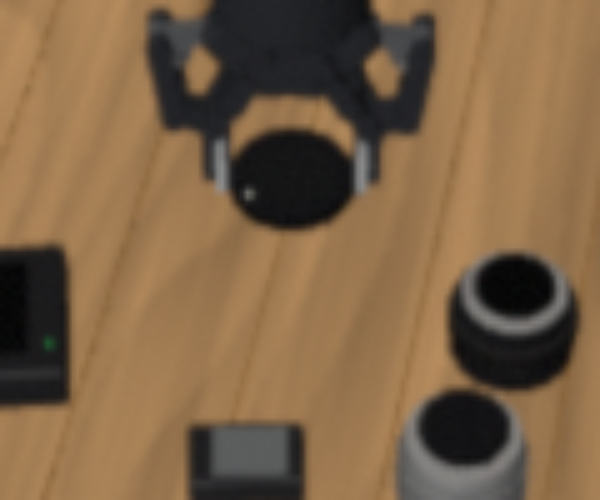

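Request:
play_rows([
  [255, -0.02, 0, -0.004, 0.1, 0, 0],
  [255, -0.05, -0.001, -0.006, 0.1, 0, 0],
  [255, -0.085, -0.001, -0.006, 0.1, 0, 0],
  [255, -0.12, -0.002, -0.006, 0.1, 0, 0],
  [255, -0.155, -0.003, -0.006, 0.1, 0, 0],
  [255, -0.19, -0.003, -0.006, 0.1, 0, 0],
  [255, -0.225, -0.004, -0.006, 0.1, 0, 0],
  [255, -0.255, -0.005, -0.006, 0.1, 0, 0],
  [255, -0.275, -0.005, -0.006, 0.1, 0, 0],
  [255, -0.2847, -0.0047, -0.006, 0.1, 0, 0],
])

```text
t: 10.75
position: [0.5799, -0.24, 0.0895]
orientation: [[-0.167, 0.986, 0.002], [0.986, 0.167, -0.001], [-0.002, 0.002, -1.0]]
wrist_force: [-1.2, 0.1, 0.4]
finger_gap: 0.706
```

```bash
python3 -c "
from h import *
go((.5797,-.2373,.035))"
```

```text
t 10.75 p [ 0.5799 -0.24    0.0895] gap 0.706 F [-1.2  0.1  0.4] j [-29.  34.  -4.  52.   0.  51.]
(0.5797, -0.2373, 0.035) shift [0.0028 0.0001 0.0545] turn [ 0.11  0.09 -0.21]
```

Request:
play_rows([
  [255, 0.0028, 0, 0.005, 0.1, 0, -0.2],
  [255, 0.0028, 0, 0.015, 0.1, 0, -0.2],
  [255, 0.0028, 0, 0.025, 0.1, 0, -0.2],
  [255, 0.0028, 0, 0.035, 0.1, 0, -0.2],
  [255, 0.0028, 0, 0.042, 0.1, 0, -0.2],
  [255, 0.0028, 0, 0.047, 0.1, 0, -0.2],
  [255, 0.0028, 0, 0.05, 0.1, 0, -0.2],
  [255, 0.0028, 0, 0.05, 0.1, 0, -0.2],
  [255, 0.0028, 0, 0.05, 0.1, 0, -0.2],
  [255, 0.0028, 0, 0.05, 0.1, 0, -0.2],
])

```text
t: 11.58
position: [0.5799, -0.2375, 0.0399]
orientation: [[-0.17, 0.985, 0.001], [0.985, 0.17, -0.002], [-0.002, 0.001, -1.0]]
wrist_force: [-0.3, 0.3, 0.2]
finger_gap: 0.711
```

```bash
python3 -c "
from h import *
go((.5797,-.2373,.027))
c=shot('side');im=cv2.resize(c['img'][110:200,260:360],(600,540),interpolation=2);cv2.imwrite('pics/g4.png',im[:,:,::-1])
print(proj(c,(.5797,-.2373,.03)),proj(c,(.5797,-.2373,.056)))"
```

```text
t 11.58 p [ 0.5799 -0.2375  0.0399] gap 0.711 F [-0.3  0.3  0.2] j [-29.  36.  -8.  46.  -0.  51.]
(0.5797, -0.2373, 0.027) shift [ 0.0002 -0.0002  0.0129] turn [ 0.05  0.11 -0.01]
[301.67163143 168.47666064] [301.65544819 161.48907273]
```

View pics/g4.png

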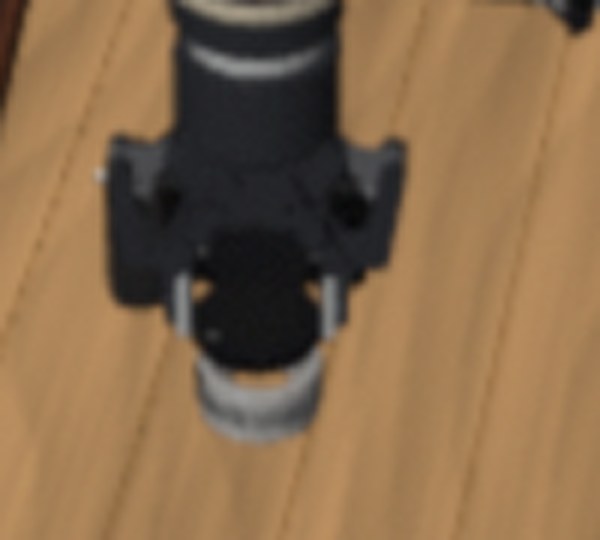

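The cap (centre at 258,315 in the crop) hovers over the tube (260,395), aligned left to right. Now lowering and releasing.

Request:
play_rows([
  [255, 0, 0, 0.003, 0, 0, 0],
  [255, 0, 0, 0.006, 0, 0, 0],
  [255, 0, 0, 0.009, 0, 0, 0],
  [255, 0, 0, 0.011, 0, 0, 0],
  [255, 0, 0, 0.012, 0, 0, 0],
  [255, 0, 0, 0.013, 0, 0, 0],
  [255, 0, 0, 0.013, 0, 0, 0],
  [255, 0, 0, 0.013, 0, 0, 0],
  [255, 0, 0, 0.013, 0, 0, 0],
  [255, 0, 0, 0.013, 0, 0, 0],
])

```text
t: 12.47
position: [0.5798, -0.2375, 0.0271]
orientation: [[-0.17, 0.985, 0.001], [0.985, 0.17, -0.002], [-0.002, 0.001, -1.0]]
wrist_force: [-2.3, 1.3, 5.5]
finger_gap: 0.709
```

```bash
python3 -c "
from h import *
go((.5797,-.2373,.027))"
```

```text
t 12.47 p [ 0.5798 -0.2375  0.0271] gap 0.709 F [-2.3  1.3  5.5] j [-29.  37.  -8.  44.  -0.  51.]
(0.5797, -0.2373, 0.027) shift [ 0.0002 -0.      0.0001] turn [ 0.04  0.11 -0.02]
```

Request:
play_rows([
  [60, 0, 0, 0, 0, 0, 0],
  [30, 0, 0, 0, 0, 0, 0],
  [0, 0, 0, 0, 0, 0, 0],
  [0, 0, 0, 0, 0, 0, 0],
  [0, 0, 0, -0.005, 0, 0, 0],
  [0, 0, 0, -0.02, 0, 0, 0],
  [0, 0, 0, -0.05, 0, 0, 0],
  [0, 0.005, 0, -0.085, 0, 0, 0],
  [0, 0.03, 0, -0.115, 0, 0, 0],
  [0, 0.07, 0, -0.12, 0, 0, 0],
])

```text
t: 13.3
position: [0.571, -0.1715, 0.1527]
orientation: [[-0.167, 0.986, 0.009], [0.986, 0.167, -0.006], [-0.008, 0.008, -1.0]]
wrist_force: [0.7, 0.8, 1.1]
finger_gap: 1.001
```

```bash
python3 -c "
from h import *
go((.429,.167,.14))"
```

```text
t 13.3 p [ 0.571  -0.1715  0.1527] gap 1.001 F [0.7 0.8 1.1] j [-24.  27.  -6.  57.  -0.  57.]
(0.429, 0.167, 0.14) shift [ 0.3575 -0.0838  0.0092] turn [ 0.47  0.45 -0.22]
```

Request:
play_rows([
  [0, 0.035, -0.008, 0, 0.5, 0.4, -0.2],
  [0, 0.075, -0.017, 0, 0.5, 0.4, -0.2],
  [0, 0.115, -0.026, 0, 0.5, 0.4, -0.2],
  [0, 0.155, -0.036, 0.009, 0.5, 0.4, -0.2],
  [0, 0.195, -0.046, 0.009, 0.5, 0.4, -0.2],
  [0, 0.235, -0.055, 0.009, 0.5, 0.4, -0.2],
  [0, 0.275, -0.064, 0.009, 0.5, 0.4, -0.2],
  [0, 0.31, -0.073, 0.009, 0.5, 0.4, -0.2],
  [0, 0.34, -0.08, 0.009, 0.5, 0.4, -0.2],
  [0, 0.3575, -0.0838, 0.009, 0.5, 0.4, -0.2],
])

```text
t: 14.13
position: [0.4273, 0.1695, 0.1407]
orientation: [[-0.172, 0.985, -0.0], [0.985, 0.172, -0.0], [-0.0, -0.0, -1.0]]
wrist_force: [-0.5, -0.7, 0.9]
finger_gap: 1.001
```

```bash
python3 -c "
from h import *
go((.429,.167,.10))
c=shot('side');b=c['img'][230:330,270:390]
t=shot('top');a=t['img'][135:245,400:530]
im=np.hstack([cv2.resize(a,(400,338)),cv2.resize(b,(400,333))[:338] if 0 else cv2.resize(b,(400,338))]);cv2.imwrite('pics/g5.png',im[:,:,::-1])
hsv=cv2.cvtColor(t['img'],cv2.COLOR_RGB2HSV);m=(hsv[...,2]<70).astype(np.uint8)
N,L,S,C=cv2.connectedComponentsWithStats(m[150:260,380:460])
for s in S[1:]:
  if s[4]>40: print(s+np.array([380,150,0,0,0]),np.round(ray(t,(s[0]+s[2]/2-.5+380,s[1]+s[3]/2-.5+150),.038),4))
"
```

```text
t 14.13 p [0.4273 0.1695 0.1407] gap 1.001 F [-0.5 -0.7  0.9] j [ 13.  14. -27.  49.  -0.  93.]
(0.429, 0.167, 0.1) shift [-0.0028  0.0012  0.0407] turn [-0.02  0.01  0.1 ]
[425 195  30  31 651] [ 0.5767 -0.2359  0.038 ]
```

View pics/g5.png

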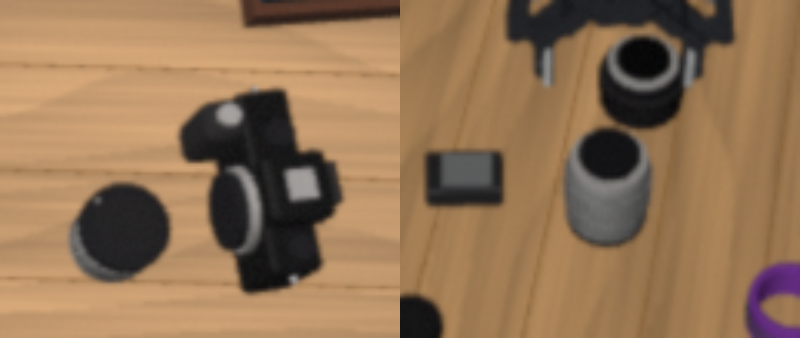

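Request:
play_rows([
  [0, -0.0028, 0.0012, 0.01, 0, 0, 0],
  [0, -0.0028, 0.0012, 0.025, 0, 0, 0],
  [0, -0.0028, 0.0012, 0.04, 0, 0, 0],
  [0, -0.0028, 0.0012, 0.055, 0, 0, 0],
  [0, -0.0028, 0.0012, 0.07, 0, 0, 0],
  [0, -0.0028, 0.0012, 0.085, 0, 0, 0],
  [0, -0.0028, 0.0012, 0.1, 0, 0, 0],
  [0, -0.0028, 0.0012, 0.112, 0, 0, 0],
  [0, -0.0028, 0.0012, 0.12, 0, 0, 0],
  [0, -0.0028, 0.0012, 0.125, 0, 0, 0],
])

```text
t: 15.07
position: [0.4295, 0.166, 0.015]
orientation: [[-0.173, 0.985, -0.001], [0.985, 0.173, -0.001], [-0.0, -0.001, -1.0]]
wrist_force: [-0.4, 0.0, -0.0]
finger_gap: 0.997
```

Request:
play_rows([
  [30, 0, 0, 0, 0, 0, 0],
  [50, 0, 0, 0, 0, 0, 0],
  [65, 0, 0, 0, 0, 0, 0],
  [75, 0, 0, 0, 0, 0, 0],
  [100, 0, 0, 0, 0, 0, 0],
  [255, 0, 0, 0, 0, 0, 0],
  [255, 0, 0, 0, 0, 0, 0],
  [255, 0, 0, 0, 0, 0, 0],
  [255, 0, 0, 0, 0, 0, 0],
  [255, 0, 0, 0, 0, 0, 0],
], grip_force=60)

```text
t: 15.9
position: [0.4301, 0.1659, 0.016]
orientation: [[-0.173, 0.985, 0.001], [0.985, 0.173, -0.001], [-0.001, 0.0, -1.0]]
wrist_force: [-1.9, -1.4, 7.6]
finger_gap: 0.709
```

```bash
python3 -c "
from h import *
go((.563,-.138,.10))"
```

```text
t 15.9 p [0.4301 0.1659 0.016 ] gap 0.709 F [-1.9 -1.4  7.6] j [ 12.  24. -36.  30.  -0.  92.]
(0.563, -0.138, 0.1) shift [-0.3224  0.0784 -0.0837] turn [0.03 0.04 0.15]
```

Request:
play_rows([
  [255, 0, 0, -0.005, 0, 0, 0],
  [255, 0, 0, -0.015, 0, 0, 0],
  [255, 0, 0, -0.03, 0, 0, 0],
  [255, 0, 0, -0.045, 0, 0, 0],
  [255, 0, 0, -0.06, 0, 0, 0],
  [255, 0, 0, -0.072, 0, 0, 0],
  [255, 0, 0, -0.08, 0, 0, 0],
  [255, 0, 0, -0.084, 0, 0, 0],
  [255, -0.003, 0.001, -0.084, 0, 0, 0],
  [255, -0.01, 0.0025, -0.084, 0, 0, 0],
])

```text
t: 16.73
position: [0.4339, 0.1567, 0.0997]
orientation: [[-0.174, 0.985, 0.0], [0.985, 0.174, -0.001], [-0.001, 0.0, -1.0]]
wrist_force: [-0.9, 0.2, -3.5]
finger_gap: 0.709
```

```bash
python3 -c "
from h import *
go((.563,-.138,.10))"
```

```text
t 16.73 p [0.4339 0.1567 0.0997] gap 0.709 F [-0.9  0.2 -3.5] j [ 11.  17. -30.  43.  -0.  91.]
(0.563, -0.138, 0.1) shift [-3.126e-01  7.590e-02 -1.000e-04] turn [0.01 0.03 0.21]
```

Lens held (−3.5 N ≈ 0.34 kg).

Request:
play_rows([
  [255, -0.02, 0.005, 0, 0, 0, 0],
  [255, -0.045, 0.011, 0, 0, 0, 0],
  [255, -0.075, 0.018, 0, 0, 0, 0],
  [255, -0.11, 0.027, 0, 0, 0, 0.2],
  [255, -0.145, 0.035, 0, 0, 0, 0.2],
  [255, -0.18, 0.044, 0, 0, 0, 0.2],
  [255, -0.215, 0.052, 0, 0, 0, 0.2],
  [255, -0.25, 0.061, 0, 0, 0, 0.2],
  [255, -0.28, 0.068, 0, 0, 0, 0.2],
  [255, -0.3, 0.073, 0, 0, 0, 0.2],
])

```text
t: 17.57
position: [0.5584, -0.1297, 0.0988]
orientation: [[-0.168, 0.986, -0.0], [0.986, 0.168, -0.001], [-0.001, -0.001, -1.0]]
wrist_force: [-0.4, 1.0, -3.0]
finger_gap: 0.714
```

```bash
python3 -c "
from h import *
go((.563,-.138,.016))"
```

```text
t 17.57 p [ 0.5584 -0.1297  0.0988] gap 0.714 F [-0.4  1.  -3. ] j [-20.  28. -13.  49.  -0.  60.]
(0.563, -0.138, 0.016) shift [-0.0088  0.0032  0.0828] turn [-0.03  0.06 -0.11]
```

Request:
play_rows([
  [255, -0.005, 0.002, 0.008, 0, 0, 0],
  [255, -0.0088, 0.0032, 0.02, 0, 0, 0],
  [255, -0.0088, 0.0032, 0.032, 0, 0, 0],
  [255, -0.0088, 0.0032, 0.044, 0, 0, 0],
  [255, -0.0088, 0.0032, 0.054, 0, 0, 0],
  [255, -0.0088, 0.0032, 0.063, 0, 0, 0],
  [255, -0.0088, 0.0032, 0.07, 0, 0, 0],
  [255, -0.0088, 0.0032, 0.074, 0, 0, 0],
  [255, -0.0088, 0.0032, 0.076, 0, 0, 0],
  [255, -0.0088, 0.0032, 0.077, 0, 0, 0],
])

```text
t: 18.4
position: [0.5631, -0.1378, 0.0217]
orientation: [[-0.169, 0.986, -0.0], [0.986, 0.169, -0.001], [-0.001, -0.001, -1.0]]
wrist_force: [0.3, -0.9, -2.9]
finger_gap: 0.706
```

```bash
python3 -c "
from h import *
go((.563,-.138,.016))"
```

```text
t 18.4 p [ 0.5631 -0.1378  0.0217] gap 0.706 F [ 0.3 -0.9 -2.9] j [-21.  34. -17.  40.  -0.  59.]
(0.563, -0.138, 0.016) shift [-0.0002 -0.0001  0.0057] turn [-0.03  0.06 -0.1 ]
```

Request:
play_rows([
  [255, 0, 0, 0.001, 0, 0, 0],
  [255, 0, 0, 0.002, 0, 0, 0],
  [255, 0, 0, 0.003, 0, 0, 0],
  [255, 0, 0, 0.004, 0, 0, 0],
  [255, 0, 0, 0.005, 0, 0, 0],
  [255, 0, 0, 0.0055, 0, 0, 0],
  [255, 0, 0, 0.006, 0, 0, 0],
  [255, 0, 0, 0.006, 0, 0, 0],
  [255, 0, 0, 0.006, 0, 0, 0],
  [255, 0, 0, 0.006, 0, 0, 0],
])

```text
t: 19.23
position: [0.5631, -0.1379, 0.016]
orientation: [[-0.169, 0.986, -0.0], [0.986, 0.169, -0.001], [-0.001, -0.0, -1.0]]
wrist_force: [-3.5, 0.8, 5.2]
finger_gap: 0.713
```

Contact with the shelf (5 N). Release and go up.

Request:
play_rows([
  [65, 0, 0, 0, 0, 0, 0],
  [45, 0, 0, 0, 0, 0, 0],
  [20, 0, 0, 0, 0, 0, 0],
  [0, 0, 0, 0, 0, 0, 0],
  [0, 0, 0, 0, 0, 0, 0],
  [0, 0, 0, -0.01, 0, 0, 0],
  [0, 0, 0, -0.03, 0, 0, 0],
  [0, 0, 0, -0.06, 0, 0, 0],
  [0, 0, 0, -0.09, 0, 0, 0],
  [0, 0, 0, -0.12, 0, 0, 0],
])

```text
t: 20.07
position: [0.5629, -0.1376, 0.138]
orientation: [[-0.169, 0.986, -0.0], [0.986, 0.169, -0.001], [-0.001, -0.0, -1.0]]
wrist_force: [0.7, -0.0, -0.1]
finger_gap: 0.999
```

```bash
python3 -c "
from h import *
go((.5465,.2923,.10))"
```

```text
t 20.07 p [ 0.5629 -0.1376  0.138 ] gap 0.999 F [ 0.7 -0.  -0.1] j [-21.  26.  -9.  55.  -0.  59.]
(0.5465, 0.2923, 0.1) shift [0.4266 0.0564 0.0375] turn [-0.02  0.07 -0.1 ]
```

Request:
play_rows([
  [0, 0.03, 0.004, 0, 0, 0, 0],
  [0, 0.07, 0.009, 0, 0, 0, 0],
  [0, 0.11, 0.014, 0, 0, 0, 0],
  [0, 0.15, 0.02, 0.01, 0, 0, 0],
  [0, 0.19, 0.025, 0.02, 0, 0, 0],
  [0, 0.23, 0.03, 0.03, 0, 0, 0],
  [0, 0.27, 0.036, 0.037, 0, 0, 0],
  [0, 0.31, 0.041, 0.037, 0, 0, 0],
  [0, 0.35, 0.046, 0.037, 0, 0, 0],
  [0, 0.39, 0.052, 0.037, 0, 0, 0],
])

```text
t: 20.9
position: [0.5478, 0.2576, 0.1013]
orientation: [[-0.169, 0.986, 0.0], [0.986, 0.169, -0.001], [-0.001, -0.0, -1.0]]
wrist_force: [1.0, -0.9, -0.4]
finger_gap: 1.002
```

```bash
python3 -c "
from h import *
go((.5465,.2923,.06))
a=shot('top','x.png')['img'][150:250,370:530];b=shot('side')['img'][120:220,250:360]
im=np.hstack([cv2.resize(a,(440,300)),cv2.resize(b,(330,300))]);cv2.imwrite('pics/g6.png',im[:,:,::-1])"
```

```text
t 20.9 p [0.5478 0.2576 0.1013] gap 1.002 F [ 1.  -0.9 -0.4] j [18. 31. -7. 52. -0. 99.]
(0.5465, 0.2923, 0.06) shift [0.0345 0.0046 0.0412] turn [-0.01  0.07 -0.09]
```

View pics/g6.png

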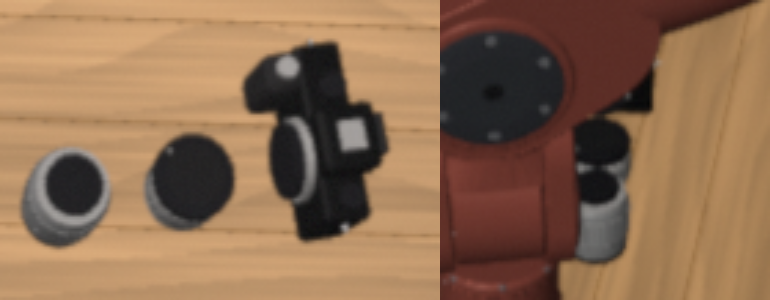

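Request:
play_rows([
  [0, 0.015, 0.002, 0.005, 0, 0, 0],
  [0, 0.03, 0.004, 0.015, 0, 0, 0],
  [0, 0.0345, 0.0046, 0.03, 0, 0, 0],
  [0, 0.0345, 0.0046, 0.04, 0, 0, 0],
  [0, 0.0345, 0.0046, 0.05, 0, 0, 0],
  [0, 0.0345, 0.0046, 0.06, 0, 0, 0],
  [0, 0.0345, 0.0046, 0.065, 0, 0, 0],
  [0, 0.0345, 0.0046, 0.068, 0, 0, 0],
  [0, 0.0345, 0.0046, 0.07, 0, 0, 0],
  [0, 0.0345, 0.0046, 0.07, 0, 0, 0],
], grip_force=30)

```text
t: 21.83
position: [0.5466, 0.2957, 0.0313]
orientation: [[-0.174, 0.985, 0.001], [0.985, 0.174, 0.001], [0.001, 0.001, -1.0]]
wrist_force: [-0.7, -0.0, 0.7]
finger_gap: 1.002
```

```bash
python3 -c "
from h import *
go((.5465,.2923,.003))"
```

```text
t 21.83 p [0.5466 0.2957 0.0313] gap 1.002 F [-0.7 -0.   0.7] j [ 22.  37.  -9.  44.   0. 102.]
(0.5465, 0.2923, 0.003) shift [-0.0033 -0.0007  0.0283] turn [ 0.07 -0.04  0.2 ]
```

Request:
play_rows([
  [0, -0.0033, -0.0007, 0.008, 0, 0, 0],
  [0, -0.0033, -0.0007, 0.018, 0, 0, 0],
  [0, -0.0033, -0.0007, 0.025, 0, 0, 0],
  [0, -0.0033, -0.0007, 0.028, 0, 0, 0],
  [0, -0.0033, -0.0007, 0.028, 0, 0, 0],
  [40, -0.0033, -0.0007, 0.028, 0, 0, 0],
  [80, -0.0033, -0.0007, 0.028, 0, 0, 0],
  [100, -0.0033, -0.0007, 0.028, 0, 0, 0],
  [115, -0.0033, -0.0007, 0.028, 0, 0, 0],
  [130, -0.0033, -0.0007, 0.028, 0, 0, 0],
])

```text
t: 22.67
position: [0.5467, 0.2925, 0.0039]
orientation: [[-0.174, 0.985, 0.002], [0.985, 0.174, 0.001], [0.001, 0.002, -1.0]]
wrist_force: [-1.2, -0.7, 2.9]
finger_gap: 0.524
```

Request:
play_rows([
  [255, 0, 0, 0, 0, 0, 0],
  [255, 0, 0, 0, 0, 0, 0],
  [255, 0, 0, 0, 0, 0, 0],
  [255, 0, 0, 0, 0, 0, 0],
  [255, 0, 0, 0, 0, 0, 0],
  [255, 0, 0, -0.005, 0, 0, 0],
  [255, 0, 0, -0.02, 0, 0, 0],
  [255, 0, 0, -0.04, 0, 0, 0],
  [255, 0, 0, -0.055, 0, 0, 0],
  [255, 0, 0, -0.06, 0, 0, 0],
])

```text
t: 23.5
position: [0.5479, 0.2929, 0.0665]
orientation: [[-0.174, 0.985, 0.005], [0.985, 0.174, 0.002], [0.001, 0.005, -1.0]]
wrist_force: [0.6, 0.9, -0.7]
finger_gap: 0.517
```

```bash
python3 -c "
from h import *
go((.4938,.4335,.065))
c=shot('side');im=cv2.resize(c['img'][260:420,220:380],(480,480));cv2.imwrite('pics/g7.png',im[:,:,::-1])"
```

```text
t 23.5 p [0.5479 0.2929 0.0665] gap 0.517 F [ 0.6  0.9 -0.7] j [ 21.  34.  -7.  48.   0. 101.]
(0.4938, 0.4335, 0.065) shift [ 0.1478 -0.0289  0.0016] turn [ 0.29 -0.08  0.2 ]
```

View pics/g7.png

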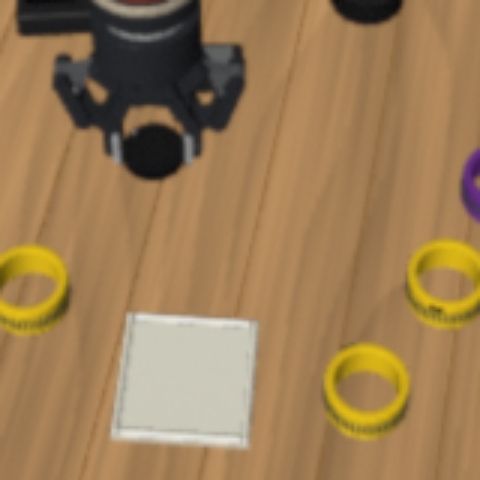

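Request:
play_rows([
  [255, 0.015, -0.003, 0, 0, 0, 0],
  [255, 0.035, -0.007, 0, 0.3, 0, 0.2],
  [255, 0.06, -0.012, 0, 0.3, 0, 0.2],
  [255, 0.085, -0.017, 0, 0.3, 0, 0.2],
  [255, 0.11, -0.022, 0, 0.3, 0, 0.2],
  [255, 0.13, -0.026, 0.005, 0.3, 0, 0.2],
  [255, 0.142, -0.028, 0.015, 0.3, 0, 0.2],
  [255, 0.1478, -0.0289, 0.025, 0.3, 0, 0.2],
  [255, 0.1478, -0.0289, 0.03, 0.3, 0, 0.2],
  [255, 0.1478, -0.0289, 0.03, 0.3, 0, 0.2],
])

```text
t: 24.38
position: [0.4928, 0.4322, 0.0338]
orientation: [[-0.17, 0.985, -0.003], [0.985, 0.17, -0.001], [-0.001, -0.003, -1.0]]
wrist_force: [-0.3, -0.7, 0.4]
finger_gap: 0.522
```

```bash
python3 -c "
from h import *
go((.4938,.4335,.009))"
```

```text
t 24.38 p [0.4928 0.4322 0.0338] gap 0.522 F [-0.3 -0.7  0.4] j [ 35.  40.  -2.  48.   0. 115.]
(0.4938, 0.4335, 0.009) shift [0.0011 0.0013 0.0248] turn [-0.19  0.03  0.  ]
```

Request:
play_rows([
  [255, 0.001, 0.001, 0.004, 0, 0, 0],
  [255, 0.001, 0.001, 0.01, 0, 0, 0],
  [255, 0.001, 0.001, 0.016, 0, 0, 0],
  [255, 0.001, 0.001, 0.02, 0, 0, 0],
  [255, 0.001, 0.001, 0.022, 0, 0, 0],
  [255, 0.001, 0.001, 0.023, 0, 0, 0],
  [255, 0.001, 0.001, 0.024, 0, 0, 0],
  [255, 0.001, 0.001, 0.0245, 0, 0, 0],
  [255, 0.001, 0.001, 0.0245, 0, 0, 0],
  [255, 0.001, 0.001, 0.0245, 0, 0, 0],
])

```text
t: 25.22
position: [0.4936, 0.4334, 0.0096]
orientation: [[-0.17, 0.985, -0.003], [0.985, 0.17, -0.001], [-0.0, -0.003, -1.0]]
wrist_force: [-0.1, 0.0, -0.7]
finger_gap: 0.52
```

```bash
python3 -c "
from h import *
go((.4938,.4335,.009))"
```

```text
t 25.22 p [0.4936 0.4334 0.0096] gap 0.52 F [-0.1  0.  -0.7] j [ 35.  41.  -3.  46.   0. 115.]
(0.4938, 0.4335, 0.009) shift [0.     0.0002 0.0006] turn [-0.17  0.02  0.01]
```

Just above the floor (about 1 mm). Lower slightly, open, go up and clear.

Request:
play_rows([
  [255, 0, 0, 0.0005, 0, 0, 0],
  [255, 0, 0, 0.001, 0, 0, 0],
  [255, 0, 0, 0.001, 0, 0, 0],
  [100, 0, 0, 0.001, 0, 0, 0],
  [80, 0, 0, 0.001, 0, 0, 0],
  [60, 0, 0, 0.001, 0, 0, 0],
  [40, 0, 0, 0, 0, 0, 0],
  [20, 0, 0, -0.01, 0, 0, 0],
  [0, 0, 0, -0.04, 0, 0, 0],
  [0, 0, 0, -0.08, 0, 0, 0],
])

```text
t: 26.05
position: [0.4919, 0.4321, 0.0882]
orientation: [[-0.17, 0.985, -0.008], [0.985, 0.17, -0.004], [-0.003, -0.008, -1.0]]
wrist_force: [0.4, 0.1, -0.1]
finger_gap: 0.999
```

Request:
play_rows([
  [0, -0.01, 0, -0.03, 0, 0, 0],
  [0, -0.03, 0, -0.06, 0, 0, 0],
  [0, -0.06, -0.01, -0.1, 0, 0, 0],
  [0, -0.1, -0.03, -0.14, 0, 0, 0],
  [0, -0.14, -0.05, -0.15, 0, 0, 0],
  [0, -0.18, -0.08, -0.15, 0, 0, 0],
  [0, -0.22, -0.11, -0.15, 0, 0, 0],
  [0, -0.25, -0.14, -0.15, 0, 0, 0],
  [0, -0.28, -0.17, -0.15, 0, 0, 0],
  [0, -0.28, -0.17, -0.15, 0, 0, 0],
])

```text
t: 26.88
position: [0.3736, 0.1291, 0.241]
orientation: [[-0.171, 0.985, -0.006], [0.985, 0.171, -0.004], [-0.003, -0.007, -1.0]]
wrist_force: [1.6, -1.3, 0.6]
finger_gap: 0.998
```

```bash
python3 - <<'E'
from h import *
go((.35,.2,.2))
a=shot('top');b=shot('side')
im=np.vstack([np.hstack([cv2.resize(a['img'][150:250,370:530],(440,275)),cv2.resize(b['img'][120:220,250:360],(330,275))]),
 np.hstack([cv2.resize(a['img'][140:300,80:340],(440,275)),cv2.resize(b['img'][200:420,220:380],(330,275))])])
cv2.imwrite('pics/end.png',im[:,:,::-1])
hsv=cv2.cvtColor(a['img'],cv2.COLOR_RGB2HSV);m=(hsv[...,2]<72).astype(np.uint8)
O=np.array([.5975,-.3378]);N,L,S,C=cv2.connectedComponentsWithStats(m)
for s in S[1:]:
  x,y,w,h,A=s
  if A>150 and A<3000 and y<310 and y>140:
    uv=(x+w/2-.5,y+h/2-.5);p=ray(a,uv,.074 if abs(uv[0]-390)<20 else .042 if 410<uv[0]<455 else .018)[:2]
    print(uv,w,h,A,np.round(p,4),'cam',np.round([-(p-O)@YX[:2],(p-O)@YY[:2]],4))
E
```

```text
t 26.88 p [0.3736 0.1291 0.241 ] gap 0.998 F [ 1.6 -1.3  0.6] j [  9.   2. -25.  63.  -0.  89.]
(0.35, 0.2, 0.2) shift [ 0.074  -0.0109  0.0409] turn [-0.4   0.17  0.02]
(np.float64(282.5), np.float64(165.0)) 44 39 1192 [0.6745 0.0998] cam [-0.4181  0.1504]
(np.float64(10.5), np.float64(179.5)) 22 36 541 [0.6253 0.6807] cam [-0.9989  0.2008]
(np.float64(484.5), np.float64(197.0)) 52 65 1751 [ 0.6138 -0.3409] cam [0.0058 0.0156]
(np.float64(113.0), np.float64(255.0)) 31 173 1399 [0.467  0.4464] cam [-0.795  0.005]
(np.float64(439.5), np.float64(210.0)) 30 31 656 [ 0.5756 -0.2348] cam [-0.1053 -0.004 ]
(np.float64(396.5), np.float64(211.5)) 20 20 312 [ 0.5615 -0.1377] cam [-0.2033 -0.0014]
(np.float64(593.5), np.float64(263.5)) 26 18 322 [ 0.4734 -0.5671] cam [ 0.2048 -0.1614]
(np.float64(301.5), np.float64(279.5)) 20 20 292 [0.4249 0.0519] cam [-0.4134 -0.1037]
```

View pics/end.png

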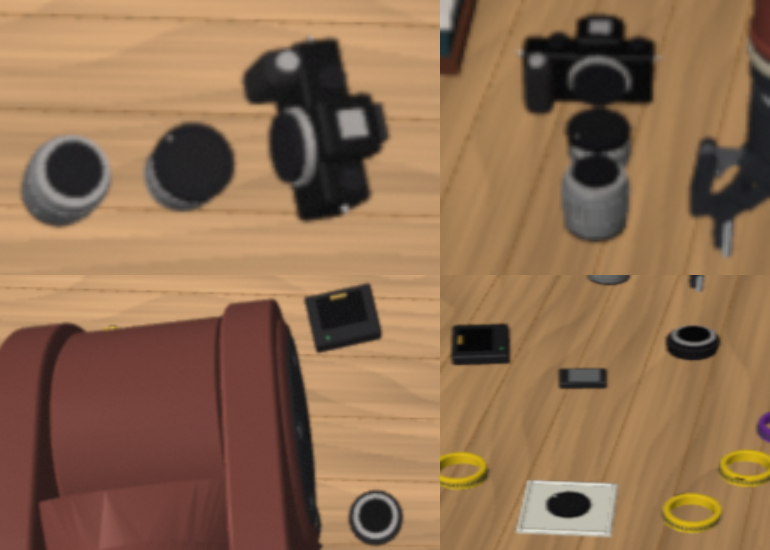

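Everything is in place and the gripper touches nothing. Handing in.

```bash
python3 -c "
from h import *
s=state();print(s['t'],np.abs(s['qvel']).max());print(finish_job())"
```

```text
26.9833 5.381855933398815
the job is handed in; nothing more can be done
None
```

The macro set is laid out in mounting order and the job is handed in, after about 27 s of robot time. No verdict was reported.

**Tube and lens:** The chrome tube stands upright about 102 mm out from the camera origin. The grey lens stands upright about 203 mm out, lowered into shelf contact (about 5 N) before release. Both centres measured within about 4 mm of the mount's axis, with about 40 mm clear in each gap.

**Wide cap:** It was lowered onto the tube and met resistance (5.5 N) at the expected seating height, and it looks flat in both final views. The top view put its centre 3–5 mm from the tube's centre, against a limit of 6 mm. I put that mostly down to the cap's visible side biasing the measurement, and did not check it again from the second view.

**Narrow cap:** It lies flat near the middle of the tray in the side view. It was released about 1 mm above the tray floor. The arm hid the tray in the last top view, so that check came from one camera only.

**Things to leave alone:** The camera, charger and black lens measured where they started. The tray and battery were checked only by eye in the side view and look unmoved.

At hand-in the gripper was open and clear of everything, with the arm still settling at about 5 deg/s.

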